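# Hang the rinsed dip cup mouth-down on the drying post

## Task

Take the rinsed steel dip cup that lies on its side in the cradle, turn it upside down and hang it fully home over the upright drying post, so that the inside of its closed end rests on the post's tip. The post's height is set differently every time, so lower the cup gently until you feel the post take it and hold it there for a moment before you let go: do not drop it or ram it down. Leave the loose fasteners and the spacer where they are.

Things in the scene. Friction and masses are not known exactly. Their poses are not given: they have to be found in the camera images.
- cup: Loose plain steel cup, a round tube closed at one end, 0.15 to 0.25 kg: 85 mm long, 34 mm outside diameter, a 38 mm bead round the last 8 mm at the mouth; bore 28 mm (32 at the mouth), 80 mm deep inside. Origin: centre of the outer face of the closed end; z runs to the mouth. It starts lying level in the cradle, axis 60 mm above the shelf top, mouth roughly away from the robot.
- cup_mouth (a point): Centre of the cup's mouth plane, 85 mm from the cup's origin along its z axis.
- cradle: Fixed dark steel rest for the cup: foot 110 x 60 x 10 mm with two narrow black V rests, 31 mm wide in all, 28 mm before and behind its centre, reaching to 48 mm above the shelf top; the cup's sides stay free for fingers. Origin: centre of the underside; x axis runs along the lying cup, towards its mouth.
- stand: Fixed drying stand: foot 120 x 120 x 10 mm, collar 34 mm in diameter up to 22 mm above the shelf top, and in it an upright aluminium post 22 mm in diameter, its last 6 mm tapered to a flat tip 12 mm across. The tip is 105 to 140 mm above the shelf top, different each time and not measured. Origin: centre of the foot's underside; the post stands on its z axis (up).
- pin_a: Loose steel shear pin standing on its head: head 18 mm in diameter, shank 10 mm, 34 mm tall. Origin: centre of the underside. Leave it alone.
- pin_b: Second shear pin, the same as the first. Leave it alone.
- spacer: Loose polished bronze ring spacer lying flat, 28 mm outside diameter, 16 mm bore, 12 mm tall. Origin: centre of the underside. Leave it alone.
- dzus: Loose grey zinc quarter-turn fastener standing on its head: head 24 mm in diameter, stud 12 mm, 20 mm tall. Origin: centre of the underside. Leave it alone.
Mind the look-alikes: they are no part of the job. There is more than one size of the cup; the job needs the smallest.

How it is judged:
By the outcome, as a careful person would: the job done as asked, in the order asked, and still so for the second after the job is handed in, with the robot touching nothing.
It also fails if it takes over 48 s, if anything falls off the work surface, if the arm or the gripper's body presses on something with over 40 N, if the wrist force passes 120 N, or if a joint passes its speed limit or range.

## Robot

A 6-joint arm with a two-finger parallel gripper is mounted at the origin on the work surface. World frame = base frame: x ahead of the robot, y to its left, z up, the work surface at z = 0. Lengths are in m, angles in rad, forces in N, time in s.
With the tool pointing down it reaches from about 0.3 to 0.85 m from the base axis. Payload 5.4 kg.
Tool frame: the origin (TCP) lies midway between the tips of the shut fingers; the grasp point (between the pads) lies 19 mm behind it (r.hold_point_z is the distance from the TCP to the grasp point, in m); z points along the fingers, y is the line along which they close (so a half turn about z gives the same grasp; the last joint's range is limited). The gripper opens to 85 mm and grips with 20 to 120 N. Pads are 22 mm wide; open, the fingers measure 114 mm over their backs; the gripper's body (76 mm by 85 mm) begins 54 mm behind the grasp point. The pads swing forward as they close: fully open they stand 13 mm farther back than shut.
Start: joints at [-1.342, 0.158, 1.597, -0, 1.386, -0.21], TCP at [0.244, -0.521, 0.231] pointing down, gripper open.
Joint ranges: [-2.91, 2.91], [-0.94, 2.29], [0.18, 2.7], [-1.29, 4.43], [0.17, 2.64], [-3, 3]. Speed limits (rad/s): [2.57, 2.57, 3.14, 3.14, 3.14, 3.14].

## Interface

Orientations are given as a unit quaternion [w, x, y, z].
In Python, from workcell import r, viewer, read_time, read_joint_pos, read_joint_vel, read_effort, read_tool_pos, read_tool_rot, read_force, read_ft_torque, read_opening, read_grip_force gives the robot as it stands. The module is installed in compiled form; this text tells all that it offers. Calls block until the motion is done:
- r.goto(position, orientation): joint-space move of the TCP to a pose.
- r.move_l(position, attitude=None, velocity=0.15): straight line of the TCP; attitude=None keeps the orientation; velocity is the mean speed in m/s.
- r.movej(angles): joint-space move.
- r.move_gripper(opening): finger opening in m; the grip force is fixed at half the most; returns when the fingers have stopped.
- r.wait(seconds).
- r.ik(position, orientation): joint angles nearest the present ones, or None.
- viewer.snapshot(name): name is "scene" or "top" or "wrist"; returns a dict with "pixels" (400x640x3 uint8, red, green, blue), "intrinsics" (3x3 intrinsics, pixels), "pose" (4x4, takes a point from camera to world coordinates). Camera axes: x right, y up, looking along -z (the intrinsics and any distortion apply to the point x, -y, -z); pixel columns grow to the right and rows downward; lengths in m; the calibration is good to about 2 mm. A picture is of the moment at which its call begins. There is no depth.
A pose or a line that the arm cannot do raises r.MotionError and nothing moves.
- r.job_done(): hands the job in; it is judged then, once.
Readings, each from a call of its own:
- read_time(): time.
- read_joint_pos(): joint angles.
- read_joint_vel(): joint speeds.
- read_effort(): joint torques, N m.
- read_tool_pos(): TCP position.
- read_tool_rot(): TCP orientation.
- read_force(): force on the tool from outside, world axes, zero at the start.
- read_ft_torque(): the same for the moment, N m.
- read_opening(): finger opening in m.
- read_grip_force(): force on a finger pad.
Only numpy, scipy, OpenCV 4.12 (cv2) and the standard library are available. Lean on these libraries where they do the work, as an engineer would, in place of code of your own. Each camera call takes 0.05 s, during which the arm holds its last target. There are 200 camera calls.

## Working session

There is one attempt and no reset: what is moved stays moved. The work goes in short steps, each a Python script; the robot and the scene stay as the last script left them, time stands still between calls to the robot, and variables do not carry over. Pictures are saved under pics/ and viewed, at most 10 in all, crops included, and the job is handed in when it is done.

```bash
mkdir -p pics; cat > h.py <<'E'
import numpy as np, cv2
from workcell import *
def snap(n,f):
    s=viewer.snapshot(n); np.savez(f'pics/{f}.npz',**{k:np.array(s[k]) for k in('pixels','intrinsics','pose')})
    cv2.imwrite(f'pics/{f}.png',s['pixels'][:,:,::-1]); return s
def load(f): return dict(np.load(f'pics/{f}.npz'))
def ray(s,u,v):
    K,T=s['intrinsics'],s['pose']; d=np.linalg.inv(K)@[u,v,1]; d=np.array([d[0],-d[1],-d[2]])
    return T[:3,3],T[:3,:3]@d
def onz(s,u,v,z):
    o,d=ray(s,u,v); return o+d*(z-o[2])/d[2]
def proj(s,p):
    T=s['pose']; c=T[:3,:3].T@(np.array(p)-T[:3,3]); q=s['intrinsics']@[c[0],-c[1],-c[2]]; return q[:2]/q[2]
E
python3 - <<'E'
from h import *
ims=[snap(n,n+'0') for n in('scene','top')]
for s in ims: print(np.round(s['intrinsics'],1).tolist(),np.round(s['pose'],3).tolist())
print(read_time())
E
```

```text
[[470.0, 0.0, 316.5], [0.0, 470.0, 195.6], [0.0, 0.0, 1.0]] [[-0.579, -0.444, 0.683, 1.206], [0.815, -0.307, 0.492, 0.572], [-0.009, 0.842, 0.54, 0.622], [0.0, 0.0, 0.0, 1.0]]
[[475.0, 0.0, 318.4], [0.0, 475.0, 205.6], [0.0, 0.0, 1.0]] [[0.022, 0.991, -0.132, 0.374], [-0.999, 0.026, 0.023, 0.078], [0.026, 0.131, 0.991, 1.15], [0.0, 0.0, 0.0, 1.0]]
0.1
```

View pics/scene0.png

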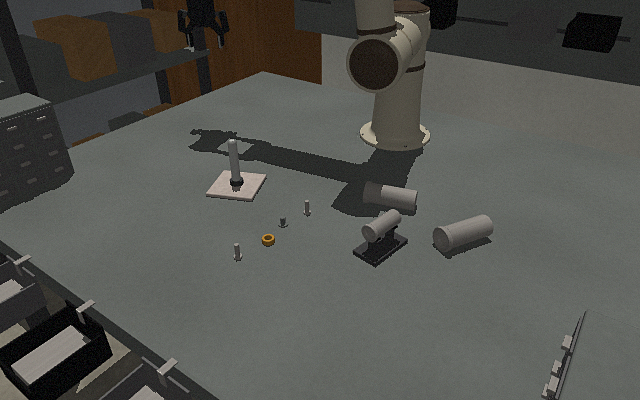

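View pics/top0.png

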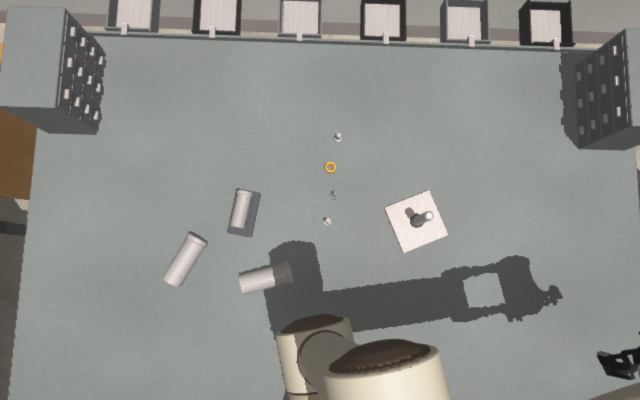

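The scene shows three cups that could be confused, at top-view pixels (243,210) in the dark cradle, (186,260) large and loose on the table, and (265,277) medium and loose on the table. In the scene view they are at (382,225), (463,232) and (390,195). The one in the cradle is the smallest and fits the description. The post tip is at top (428,216) and scene (233,142). The pins, dzus and ring lie between the cradle and the stand.

```bash
python3 - <<'E'
from h import *
a=load('top0');b=load('scene0')
ca=cv2.resize(a['pixels'][175:255,205:285],(400,400),interpolation=2)
cb=cv2.resize(b['pixels'][195:275,340:420],(400,400),interpolation=2)
cv2.imwrite('pics/crop1.png',np.hstack([ca,cb])[:,:,::-1])
def big(m):
    n,l,st,c=cv2.connectedComponentsWithStats(m.astype(np.uint8)); i=1+np.argmax(st[1:,4]); return l==i
# cup in top view
g=cv2.cvtColor(a['pixels'],cv2.COLOR_RGB2GRAY)
roi=np.zeros_like(g,bool); roi[180:245,220:270]=1
m=big(roi&(g>135)); 
rect=cv2.minAreaRect(np.argwhere(m)[:,::-1].astype(np.float32)); print('cup rect',rect)
P=np.array([onz(a,*p,0.06) for p in cv2.boxPoints(rect)]);print(P.round(4)); print('ctr',P.mean(0).round(4),'sides',np.linalg.norm(P[0]-P[1]),np.linalg.norm(P[1]-P[2]))
# cradle foot dark
f=roi&(g<85)|m
roi2=big(f); r2=cv2.minAreaRect(np.argwhere(roi2)[:,::-1].astype(np.float32));Q=np.array([onz(a,*p,0.01) for p in cv2.boxPoints(r2)]);print('foot',Q.round(4),Q.mean(0).round(4),np.linalg.norm(Q[0]-Q[1]),np.linalg.norm(Q[1]-Q[2]))
# stand foot
roi=np.zeros_like(g,bool); roi[180:260,375:455]=1
px=a['pixels'].astype(int); m=big(roi&(g>150)); h=cv2.minAreaRect(cv2.convexHull(np.argwhere(m)[:,::-1].astype(np.float32)))
S=np.array([onz(a,*p,0.01) for p in cv2.boxPoints(h)]);print('stand',S.round(4),S.mean(0).round(4),np.linalg.norm(S[0]-S[1]),np.linalg.norm(S[1]-S[2]))
for z in(.105,.12,.14): print(z,proj(a,[*S.mean(0)[:2],z]).round(1),proj(b,[*S.mean(0)[:2],z]).round(1))
for n,u,v in(('pinA',327,220),('dz',334,195),('ring',330,167),('pinB',338,137)): print(n,onz(a,u,v,.02).round(3))
E
```

```text
cup rect ((244.5, 212.0), (64.0, 49.0), 90.0)
[[0.5731 0.2818 0.06  ]
 [0.5762 0.1684 0.06  ]
 [0.4277 0.1631 0.06  ]
 [0.4251 0.2745 0.06  ]]
ctr [0.5005 0.2219 0.06  ] sides 0.11337549289186585 0.14857352010232464
foot [[0.5822 0.2911 0.01  ]
 [0.5855 0.1726 0.01  ]
 [0.4302 0.167  0.01  ]
 [0.4274 0.2835 0.01  ]] [0.5063 0.2286 0.01  ] 0.11857534227959701 0.15538769050045445
stand [[ 0.5926 -0.0861  0.01  ]
 [ 0.5979 -0.2809  0.01  ]
 [ 0.4048 -0.2779  0.01  ]
 [ 0.4004 -0.0874  0.01  ]] [ 0.4989 -0.1831  0.01  ] 0.19489576024319794 0.19316295013239052
0.105 [424.3 214.7] [233. 150.]
0.12 [426.  213.9] [232.3 144.4]
0.14 [428.3 212.9] [231.4 136.8]
pinA [0.49 0.03 0.02]
dz [0.551 0.014 0.02 ]
ring [0.62  0.025 0.02 ]
pinB [0.695 0.007 0.02 ]
```

View pics/crop1.png

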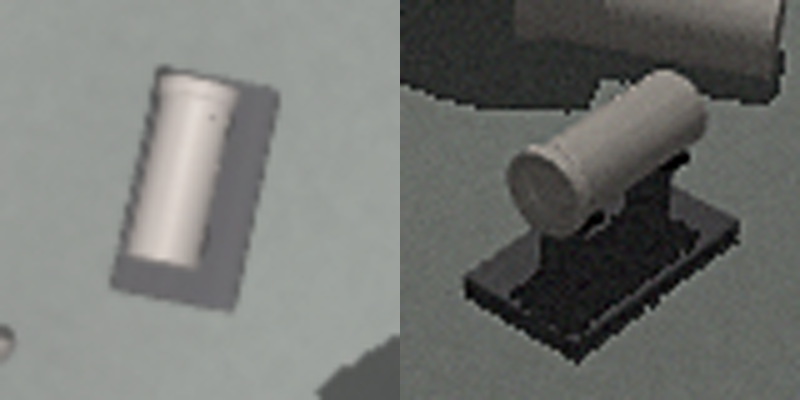

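The crop shows the small beaded cup lying in the black V cradle. Its mouth is away from the robot at about top pixel (245,191) and its closed end is near (238,228). My grey threshold leaked into the table, so I'll redo the masks by hue (the table is greenish, the steel and the foot are pinkish) and check IK for the planned grasp.

```bash
cat >> h.py <<'E'
from scipy.spatial.transform import Rotation as R
def mask(s,box,thr):
    p=cv2.GaussianBlur(s['pixels'],(3,3),0).astype(int); x0,y0,x1,y1=box
    m=np.zeros(p.shape[:2],np.uint8); m[y0:y1,x0:x1]=((p[...,0]-p[...,1])>thr)[y0:y1,x0:x1]
    n,l,st,c=cv2.connectedComponentsWithStats(m); return l==1+np.argmax(st[1:,4])
def rect(m,s,z):
    h=cv2.minAreaRect(cv2.convexHull(np.argwhere(m)[:,::-1].astype(np.float32))); return np.array([onz(s,*p,z) for p in cv2.boxPoints(h)]),h
def att(d,y):  # tool z along d, tool y along y
    d=d/np.linalg.norm(d); y=y/np.linalg.norm(y); q=R.from_matrix(np.c_[np.cross(y,d),y,d]).as_quat(); return q[[3,0,1,2]]
E
python3 - <<'E'
from h import *
a=load('top0');b=load('scene0')
px=a['pixels'].astype(int)
print('table',px[150,200],'cup',px[210,241],'stand',px[235,400],'foot',px[228,250])
m=mask(a,(222,183,268,245),2); P,h=rect(m,a,.06); print('cup',m.sum(),h,P.round(4).tolist(),P.mean(0).round(4),np.linalg.norm(P[0]-P[1]),np.linalg.norm(P[1]-P[2]))
H=np.array([[237,190.6],[252.6,193],[231,227.4],[244.4,228.6]]);W=np.array([onz(a,*p,.06) for p in H]);M=W[:2].mean(0);C=W[2:].mean(0);print('hand mouth',M.round(4),'closed',C.round(4),np.linalg.norm(M-C),np.degrees(np.arctan2(*(M-C)[[1,0]])))
m=mask(a,(375,180,455,260),4); S,h=rect(m,a,.01); print('stand',m.sum(),h,S.mean(0).round(4),np.linalg.norm(S[0]-S[1]),np.linalg.norm(S[1]-S[2]))
s=S.mean(0)
for z in(.105,.12,.14): print(z,proj(a,[*s[:2],z]).round(1),proj(b,[*s[:2],z]).round(1))
m=mask(b,(200,130,275,205),4); S2,h=rect(m,b,.01)
cs=cv2.resize(b['pixels'][125:205,195:275],(400,400),interpolation=2);ct=cv2.resize(a['pixels'][180:260,380:460],(400,400),interpolation=2)
cv2.imwrite('pics/crop2.png',np.hstack([ct,cs])[:,:,::-1])
u=(M-C)/np.linalg.norm(M-C); n=np.cross([0,0,1],u)
for A in (45,55,65):
  t=np.radians(A); d=np.cos(t)*u-np.sin(t)*np.array([0,0,1])
  g=C+.025*u
  for sg in(1,-1):
    q=r.ik(g+d*r.hold_point_z,att(d,sg*n)); print('grasp',A,sg,None if q is None else np.round(q,2))
  for az in range(-120,61,30):
    e=np.array([np.cos(np.radians(az)),np.sin(np.radians(az)),0]); d2=np.sin(t)*e-np.cos(t)*np.array([0,0,1])
    # cup z = cos t d + sin t * w ; tool x = y x d
    for sg in(1,-1):
      # initial n = z x u ; rotation maps u->-z, z-> -e ; n=z x u -> (-e)x(-z)=e x z
      n2=np.cross(e,[0,0,1]); p=np.array([s[0],s[1],.14+.005-.025])
      q=r.ik(p+d2*r.hold_point_z,att(d2,sg*n2)); 
      if q is not None: print('  place',A,az,sg,np.round(q,2))
E
```

```text
table [151 155 151] cup [220 211 207] stand [247 238 232] foot [109 108 110]
cup 600 ((241.40936279296875, 209.18814086914062), (17.55915069580078, 38.69766616821289), 11.689370155334473) [[0.4659, 0.2562, 0.06], [0.5543, 0.2423, 0.06], [0.547, 0.2022, 0.06], [0.4587, 0.2166, 0.06]] [0.5065 0.2293 0.06  ] 0.08948918648991416 0.040672890789257864
hand mouth [0.547  0.2233 0.06  ] closed [0.4626 0.2359 0.06  ] 0.08528547901296973 -8.508162817246731
stand 2293 ((415.7069396972656, 221.01724243164062), (50.32343673706055, 49.95204544067383), 68.19859313964844) [ 0.4946 -0.1859  0.01  ] 0.12380666156760033 0.12186801819967566
0.105 [425.5 216.6] [233.4 149. ]
0.12 [427.2 215.9] [232.7 143.5]
0.14 [429.6 214.8] [231.8 135.9]
grasp 45 1 None
grasp 45 -1 None
  place 45 -120 1 [-0.22  0.46  1.68 -0.76  1.37 -2.53]
  place 45 -120 -1 [-0.22  0.46  1.68 -0.76  1.37  0.61]
  place 45 -90 1 [-0.21  0.24  1.97 -0.97  1.   -2.77]
  place 45 -90 -1 [-0.21  0.24  1.97 -0.97  1.    0.37]
  place 45 -60 -1 [-0.34 -0.    2.25 -1.13  0.54  0.04]
  place 45 0 1 [-0.92 -0.14  2.38  1.09  0.69 -0.15]
  pla
[... 1084 characters left out ...]
-1 [ 0.32  0.13  2.11 -0.38  0.54  2.34]
  place 65 -120 1 [-0.13  0.66  1.58 -0.99  1.58 -2.38]
  place 65 -120 -1 [-0.13  0.66  1.58 -0.99  1.58  0.76]
  place 65 -60 1 [-0.23  0.16  2.31  4.39  0.78 -2.27]
  place 65 -60 -1 [-0.23  0.16  2.31  4.39  0.78  0.87]
  place 65 -30 1 [-0.66 -0.08  2.57  2.89  0.49 -1.4 ]
  place 65 -30 -1 [-0.66 -0.08  2.57  2.89  0.49  1.74]
  place 65 0 1 [-1.08 -0.    2.5   1.68  0.93 -0.85]
  place 65 0 -1 [-1.08 -0.    2.5   1.68  0.93  2.3 ]
  place 65 30 1 [-1.16  0.27  2.18  1.2   1.31 -0.85]
  place 65 30 -1 [-1.16  0.27  2.18  1.2   1.31  2.29]
  place 65 60 1 [-1.06  0.52  1.81  0.89  1.62 -0.9 ]
  place 65 60 -1 [-1.06  0.52  1.81  0.89  1.62  2.24]
```

View pics/crop2.png

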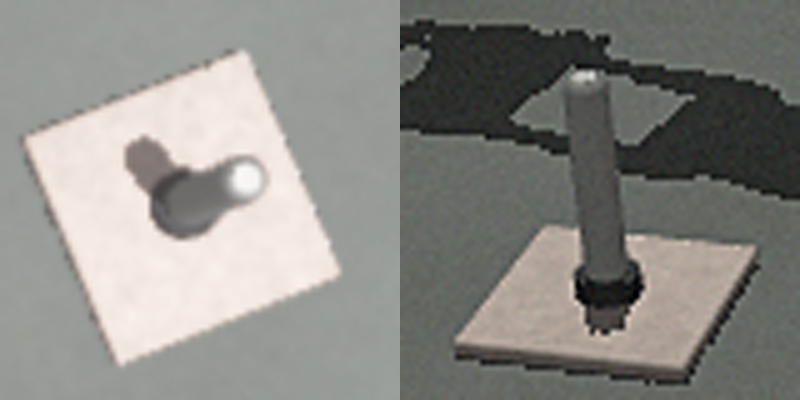

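The crop shows the post tip at top (429,216) and scene (232,140), which puts it at z ≈ 0.13. The projected stand centre agrees. The cup measures 85 mm long and the foot about 122 mm, so both fit the description. Next is the approach and grasp: tool tilted 65° from the cup axis, gripping near the closed end.

```bash
cat >> h.py <<'E'
C=np.array([.4635,.236,.06]); th=np.radians(-9.); u=np.array([np.cos(th),np.sin(th),0]); Z=np.array([0,0,1.]); n=np.cross(Z,u)
t=np.radians(65.); GR=.027; OFF=.023
d=np.cos(t)*u-np.sin(t)*Z; Q1=att(d,n); G=C+GR*u+OFF*d
S=np.array([.4946,-.1859,0])
def place(azd):
    az=np.radians(azd); e=np.array([np.cos(az),np.sin(az),0]); d2=np.sin(t)*e-np.cos(t)*Z
    return d2,att(d2,np.cross(e,Z))
def cup_tcp(top_xyz,d2): # TCP for closed-end outer face centre at top_xyz, cup inverted
    return np.asarray(top_xyz)-GR*Z+OFF*d2
E
python3 - <<'E'
from h import *
a=load('top0');print('tip rays',onz(a,429,216,.13).round(4),onz(load('scene0'),232,140.5,.13).round(4))
pre=G-.19*d; print(pre, r.ik(pre,Q1))
for az in(30,45,60):
  d2,q2=place(az); print(az,[None if (q:=r.ik(cup_tcp([S[0],S[1],z],d2),q2)) is None else np.round(q,2) for z in(.11,.145,.28)])
r.move_l(np.array(read_tool_pos())+[0,0,.06],velocity=.25)
r.goto(pre,Q1); print(read_time(),read_tool_pos())
snap('wrist','w1')
E
```

```text
tip rays [ 0.4933 -0.1871  0.13  ] [ 0.4982 -0.1833  0.13  ]
[0.42045926 0.24281698 0.2113534 ] [ 0.4220897  -0.30248627  2.13022933 -0.28597865  0.96136194 -0.86900922]
30 [array([-1.15,  0.38,  2.16,  1.23,  1.27, -0.94]), array([-1.15,  0.28,  2.18,  1.21,  1.3 , -0.86]), array([-1.15, -0.05,  2.17,  1.15,  1.43, -0.54])]
45 [array([-1.11,  0.49,  1.98,  1.05,  1.42, -0.93]), array([-1.11,  0.41,  1.99,  1.04,  1.46, -0.87]), array([-1.11,  0.12,  1.99,  1.03,  1.6 , -0.62])]
60 [array([-1.06,  0.6 ,  1.8 ,  0.89,  1.57, -0.95]), array([-1.06,  0.53,  1.81,  0.9 ,  1.61, -0.9 ]), array([-1.06,  0.28,  1.81,  0.92,  1.77, -0.7 ])]
3.2583 [0.42093464 0.24239966 0.21154618]
```

View pics/w1.png

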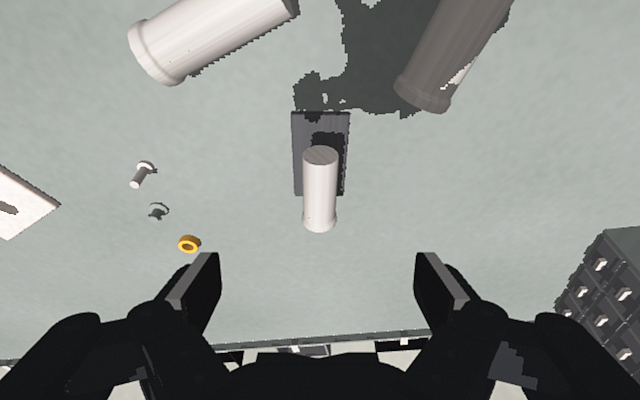

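The wrist view shows the cup's closed face at (320,156) and the beaded mouth at (320,225). Its axis is upright in the picture and midway between the fingers. The larger cups lie to either side, clear of the approach. I'll check this against the projection and then grasp.

```bash
python3 - <<'E'
from h import *
w=load('w1'); print('proj closed',proj(w,C),'mouth',proj(w,C+.085*u))
f0=np.array(read_force())
r.move_l(G-.06*d,velocity=.2); r.move_l(G,velocity=.08); f1=np.array(read_force())
r.move_gripper(.0); print(read_opening(),read_grip_force(),f0.round(1),f1.round(1),np.round(read_force(),1))
r.move_l(G+[0,0,.02],velocity=.05); r.wait(.2);print(np.round(read_force(),1),read_opening(),read_time())
r.move_l(G+[0,0,.14],velocity=.2); snap('scene','s2')
cv2.imwrite('pics/c3.png',cv2.resize(load('s2')['pixels'][110:270,290:490],(800,640),interpolation=2)[:600,:,::-1])
E
```

```text
proj closed [316.199118   152.66094042] mouth [316.26972258 218.11917826]
0.031727211321386 61.766613407526165 [-0.6 -0.1  1. ] [-0.5 -1.   0.4] [1.2 5.3 1.8]
[ 0.5 -0.  -1.9] 0.031658387791371645 6.2917
```

View pics/c3.png

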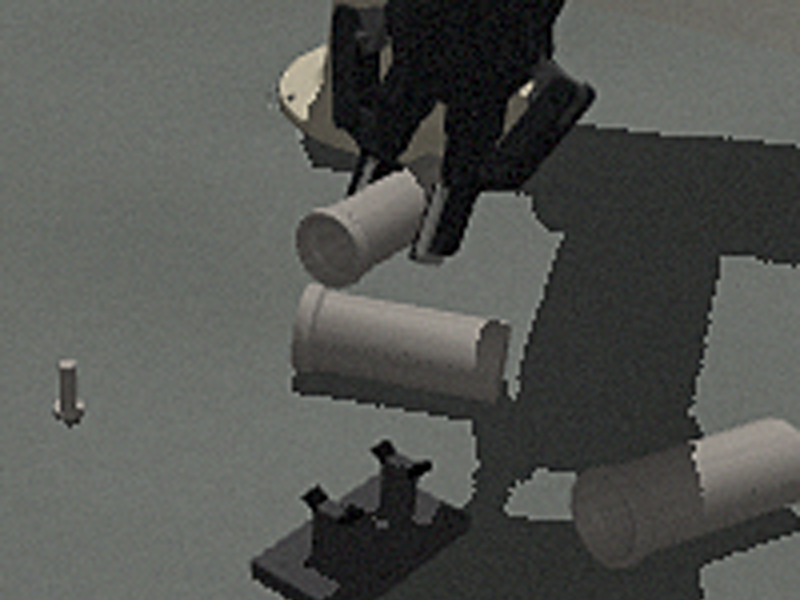

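The scene view shows the cup held level near its closed end, with the mouth at (373,171) in full-image pixels. The cradle is empty and the bystanders are undisturbed. Now I'll turn the cup over and take it above the post.

```bash
python3 - <<'E'
from h import *
d2,q2=place(45); e=np.array([d2[0],d2[1],0])/np.hypot(*d2[:2])
ST=np.array([.4955,-.1857,.30])
T=cup_tcp(ST,d2)
r.goto(T-.08*e+[0,0,.02],q2); r.move_l(T,velocity=.2); r.wait(.2)
print(read_time(),read_tool_pos(),T,np.round(read_force(),2),np.round(read_ft_torque(),2),read_opening())
a=snap('top','t3');b=snap('scene','s3')
print('pred closed end',proj(a,ST),proj(b,ST),'mouth',proj(a,ST-[0,0,.085]),proj(b,ST-[0,0,.085]))
ca=cv2.resize(a['pixels'][160:260,390:490],(400,400),interpolation=2)
cb=cv2.resize(b['pixels'][60:160,180:280],(400,400),interpolation=2)
cv2.imwrite('pics/c4.png',np.hstack([ca,cb])[:,:,::-1])
E
```

```text
9.6083 [ 0.51005005 -0.17210621  0.26366847] [ 0.5102397  -0.1709603   0.26327978] [ 0.1   0.95 -2.05] [-0.44  0.49  0.02] 0.03193688360635588
pred closed end [452.23068136 204.54966003] [223.86507986  69.69895789] mouth [439.22107115 210.22115565] [228.13658408 106.25591703]
```

View pics/c4.png

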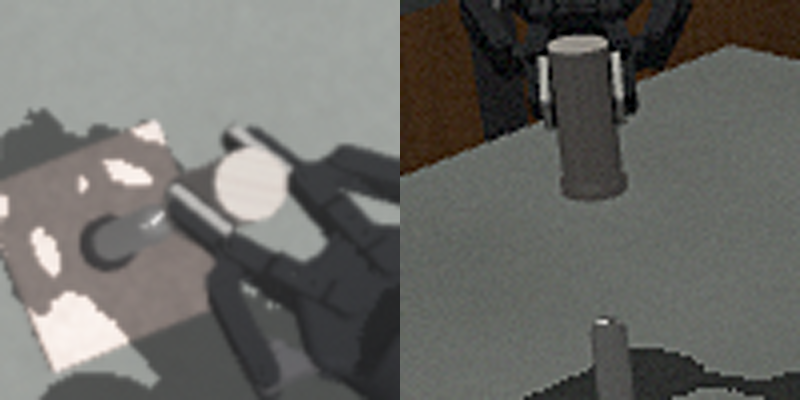

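The crops show the cup upright and mouth down above the post. The closed end is at top (452.7,206.2) and scene (224.3,71.2), the mouth centre at scene (228.5,106.9), and the post tip at scene ≈(232.3,140.5). The closed end is about 1.6 px off my prediction, so I'll triangulate it.

```bash
cat >> h.py <<'E'
def tri(obs):
    A=np.zeros((3,3));B=np.zeros(3)
    for s,uv in obs:
        o,k=ray(s,*uv);k=k/np.linalg.norm(k);Pm=np.eye(3)-np.outer(k,k);A+=Pm;B+=Pm@o
    x=np.linalg.solve(A,B);return x,[(proj(s,x)-uv).round(2).tolist() for s,uv in obs]
E
python3 - <<'E'
from h import *
a=load('t3');b=load('s3');a0=load('top0');b0=load('scene0')
c,e1=tri([(a,(452.7,206.2)),(b,(224.3,71.2))]);print('closed',c.round(4),e1)
p,e2=tri([(a0,(429,216)),(b0,(232.2,140.3))]);print('tip',p.round(4),e2)
print('mouth at z',onz(b,228.5,106.9,c[2]-.085).round(4))
# top face ellipse by mask
for s,box in((a,(435,190,466,222)),(b,(214,66,236,76))):
    m=s['pixels'][box[1]:box[3],box[0]:box[2]].astype(int)
    g=m.sum(2)/3; k=(g>(190 if s is a else 125)).astype(np.uint8); n,l,st,ce=cv2.connectedComponentsWithStats(k); i=1+np.argmax(st[1:,4]); print(ce[i]+[box[0],box[1]],st[i])
E
```

```text
closed [ 0.493  -0.1877  0.2957] [[-0.06, 0.05], [-0.07, -0.02]]
tip [ 0.4935 -0.1877  0.1274] [[-0.04, 0.03], [-0.05, -0.01]]
mouth at z [ 0.4903 -0.1903  0.2107]
[452.41152263 205.48148148] [  9   7  17  18 243]
[223.87234043  70.53191489] [ 3  3 15  4 47]
```

The closed end is at (0.493,-0.188) and the tip at (0.4935,-0.1877, 0.127), so the two are aligned to about 1 mm. I'll lower under force watch.

```bash
cat > low.py <<'E'
from h import *
P=np.array(read_tool_pos()); d2,q2=place(45)
P=cup_tcp([.4955,-.1857,.30],d2); f0=np.array(read_force()); z=0; log=[]
def go(dz,v):
    global z
    z+=dz; r.move_l(P-[0,0,z],velocity=v); f=np.array(read_force())-f0; log.append((round(z,4),f.round(1).tolist())); return f
go(.06,.1); f=np.zeros(3)
while z<.150 and f[2]<4 and np.hypot(*f[:2])<5: f=go(.01,.05)
if np.hypot(*f[:2])<5:
    while z<.20 and f[2]<8 and np.hypot(*f[:2])<6: f=go(.0015,.015)
r.wait(.3)
print(log[:10],log[-12:],np.round(np.array(read_force())-f0,2),np.round(read_ft_torque(),2),read_tool_pos(),read_time())
np.save('P.npy',np.r_[P,z,f0])
a=snap('top','t5');b=snap('scene','s5')
ca=cv2.resize(a['pixels'][180:260,380:460],(400,400),interpolation=2)
cb=cv2.resize(b['pixels'][110:190,190:270],(400,400),interpolation=2)
cv2.imwrite('pics/c5.png',np.hstack([ca,cb])[:,:,::-1])
E
python3 low.py
```

```text
[(0.06, [1.4, -0.2, 0.4]), (0.07, [0.4, -0.2, 0.0]), (0.08, [0.0, 1.3, 0.5]), (0.09, [1.1, -0.1, 0.1]), (0.1, [0.9, 0.5, -0.7]), (0.11, [1.0, -0.2, 0.9]), (0.12, [1.3, 0.8, -0.3]), (0.13, [1.8, 0.2, -1.0]), (0.14, [0.4, -0.1, -0.7]), (0.15, [0.6, 0.1, -0.1])] [(0.14, [0.4, -0.1, -0.7]), (0.15, [0.6, 0.1, -0.1]), (0.1515, [1.1, -0.2, 0.2]), (0.153, [-0.0, 0.6, 1.1]), (0.1545, [0.3, 0.1, 0.3]), (0.156, [0.4, 0.6, -0.6]), (0.1575, [1.3, 0.4, 0.1]), (0.159, [1.3, 0.1, 0.6]), (0.1605, [-0.0, 1.6, -0.3]), (0.162, [0.3, 0.9, 0.6]), (0.1635, [-1.8, 1.7, 7.2]), (0.165, [-5.8, 0.4, 16.1])] [-4.97  0.88 15.5 ] [ 0.95 -0.65  0.61] [ 0.51064431 -0.17091711  0.10078039] 16.4083
```

View pics/c5.png

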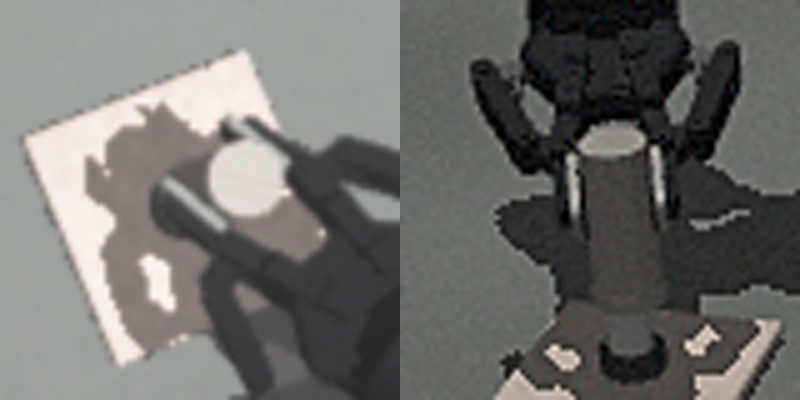

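The crop shows the cup sleeved over the post, with its closed end at scene (312→252,137) and the post's lower part and collar showing below the mouth. Contact came at 162–163 mm of descent, so the closed end's outer face is at about 0.133. That agrees with the tip at 0.127 plus the 5 mm wall, so the cup is home and did not catch on the mouth. I'll ease the force slightly, hold, release and back away.

```bash
python3 - <<'E'
from h import *
v=np.load('P.npy');P,z,f0=v[:3],v[3],v[4:]; d2,q2=place(45)
r.move_l(P-[0,0,z-.0008],velocity=.01); r.wait(1.0); print('hold',(np.array(read_force())-f0).round(1))
r.move_gripper(.085); r.wait(.2); print('open',read_opening(),np.round(read_force(),1))
r.move_l(P-[0,0,z-.0008]-.15*d2,velocity=.12); r.wait(.4); print(np.round(read_force(),1),read_time())
a=snap('top','t6');b=snap('scene','s6')
ca=cv2.resize(a['pixels'][180:260,380:460],(400,400),interpolation=2)
cb=cv2.resize(b['pixels'][110:210,190:290],(400,400),interpolation=2)
cv2.imwrite('pics/c6.png',np.hstack([ca,cb])[:,:,::-1])
for h in (.132,): print('pred closed end',proj(a,[.4935,-.1877,h]),proj(b,[.4935,-.1877,h]))
E
```

```text
hold [-3.1  1.4 11.7]
open 0.08504909974900692 [ 0.3  0.7 -0.6]
[-0.3  0.6  0.1] 20.325
pred closed end [429.49224926 215.80394737] [231.95062    138.56130734]
```

View pics/c6.png

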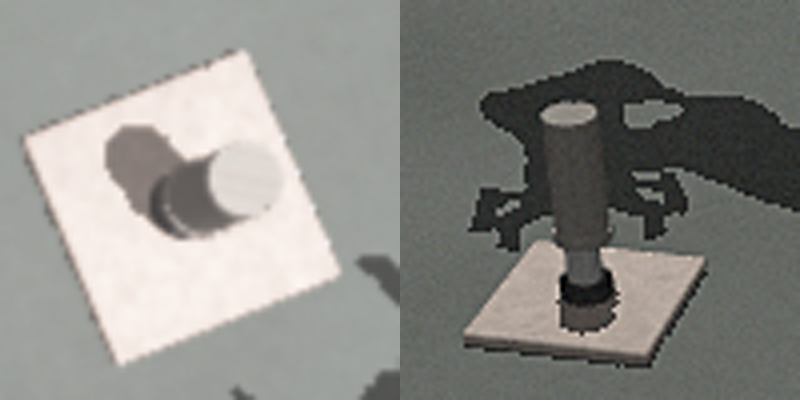

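The cup hangs upright on the post with its closed end at top (429,216) and scene (232,138.5). That matches the predicted seated position to within a pixel, and the robot is clear.

```bash
python3 -c "
from h import *
print(r.job_done())"
```

```text
the job is handed in; nothing more can be done
None
```

The smallest cup now hangs upside down, fully home on the drying post; it was lowered until the post took it, held there for a second at about 12 N, then released, and the job was handed in at about 20 s of the 48 s allowed.

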